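Lean a small canvas to dry in the free bay of the drying board

TASK

Clear the jar out of the free bay of the drying board and set it upright in the empty compartment of the paint tray. Then prop the small canvas that lies flat on the table on the sloped rest, face up with its length up the slope, and let go of it; take it again, best by its top edge, and lean it, standing on a short end, in the cleared bay, face outward, foot on the table and back against the board, at much the same steep angle as its neighbours and clear of the battens. Last, set the cork block upright on the table, snug against the middle of the canvas's foot with its long side along it, and leave the neighbouring canvases as they are.

Things in the scene. Friction and masses are not known exactly. Their poses are not given: they have to be found in the camera images.
- panel: small stretched canvas, 150 x 60 x 16 mm, 0.11 kg, white-grey face with a few paint patches, wooden back. Starts lying flat on the table, face up. Origin: centre of its back (the underside as it lies). x along the 150 mm length, y along the 60 mm width, z out of the painted face (up at the start). The two short ends are alike: either may be the foot.
- panel_end0 (a point): middle of the canvas's front (face side) edge at its +x short end: 75 mm along x and 16 mm along z from the origin
- panel_end1 (a point): middle of the canvas's front (face side) edge at its -x short end: -75 mm along x and 16 mm along z from the origin
- board: drying board, fixed: upright plywood wall 100 mm high, 320 wide, 14 thick, two feet 64 mm out behind. Origin: foot of its front face, on the table, mid-width. z up, y along the wall, -x out of the front face (leaning canvases stand there, tops towards +x, on the front top edge). Four battens, 10 mm wide, 8 mm proud, at y = -150, -50, 50, 150 mm leave three bays; the free one (varies) holds the jar
- bay0 (a point): point on the table 60 mm in front of the board's face, in the middle of the bay at y = -100 mm; axes as the board's
- bay1 (a point): the same for the middle bay (y = 0)
- bay2 (a point): the same for the bay at y = +100 mm
- canvas_a: neighbouring canvas leaning in one of the bays, 150 x 60 x 16 mm, 17 deg from upright, its back on the board's top edge, its top about 145 mm above the table. Origin on the table 60 mm in front of the board at the middle of its bay; axes as the board's (not tilted with the canvas)
- canvas_b: the other neighbouring canvas, 140 x 64 x 12 mm; origin and axes as for canvas_a
- jar: round white jar of primer with a black lid, 52 mm diameter at the lid (50 mm below), 80 mm high, 0.18 kg, closed, standing in the free bay, its axis 60 mm in front of the board at the bay's middle. Origin: centre of its underside, z up
- rest: sloped rest, fixed: a base 140 (x) x 60 (y) mm and 12 mm thick, with a plank at 45 degrees, 44 mm wide. The slope rises towards the rest's +x. Origin: centre of the base's underside; z up, y along the level lower lip. A canvas lies on it face up and outward (face to -x and up), its length up the slope, its lower short end on the lip.
- rest_seat (a point): on the rest: the corner where the slope's upper surface meets the lip, middle of the width; at x = -45 mm, z = 30 mm of the rest. The back lower edge of the canvas comes here. From here the sloping surface runs 85 mm along (+x, +z) at 45 degrees, so a 150 mm canvas juts 65 mm beyond the plank's top; the lip stands 14 mm above the slope's surface, square to it, and is 56 mm wide
- block: plain cork block, 30 (x) x 58 (y) x 40 (z) mm, 0.10 kg. Origin: centre of its underside, z up
- tray: shallow wooden tray, fixed, 210 x 110 mm, walls 30 mm high and 6 mm thick, parted across its length into two compartments: the one at -x is full of small paint tubes, the one at +x is empty. Origin: centre of the underside
- tray_free (a point): centre of the floor of the tray's empty compartment (floor 6 mm above the table, about 96 x 98 mm inside, walls reach 30 mm above the table)

How it is judged (in metres and radians):
On the way, in this order (a step that is already met when the one before it is completed fails the run):
1. the jar stands upright, released, in the tray's empty compartment (x of jar in the frame of tray_free between -0.03 and 0.03 m and y of jar in the frame of tray_free between -0.03 and 0.03 m and z of jar in the frame of tray_free between -0.006 and 0.008 m and angle between jar's own z axis and vertical below 0.15 rad and contact force between jar and the fingers below 0.05 N), for 0.2 s.
2. the canvas lies face up on the sloped rest, length up the slope, released and at rest (angle between panel's own z axis and vertical between 0.65 and 0.92 rad and angle between the x axis of panel and the y axis of rest, either way round above 1.35 rad and distance between panel and rest below 0.14 m and contact force between panel and rest above 0.1 N and contact force between panel and the fingers below 0.05 N and linear speed of panel below 0.03 m/s), for 0.2 s.
3. the canvas leans in the free bay, released and at rest ((y of panel in the frame of bay0 between -0.017 and 0.017 m or y of panel in the frame of bay1 between -0.017 and 0.017 m or y of panel in the frame of bay2 between -0.017 and 0.017 m) and height (world z) of any of panel_end0, panel_end1 below 0.015 m and angle between panel's own z axis and vertical between 1.05 and 1.43 rad and angle between the y axis of panel and the y axis of board, either way round below 0.17 rad and x of panel in the frame of board between -0.06 and 0 m and contact force between panel and board above 0.03 N and contact force between panel and the fingers below 0.05 N and linear speed of panel below 0.02 m/s), for 0.2 s.
4. the cork block stands at the middle of the canvas's foot, released (((height (world z) of panel_end0 below 0.015 m and horizontal distance between block and panel_end0 below 0.034 m) or (height (world z) of panel_end1 below 0.015 m and horizontal distance between block and panel_end1 below 0.034 m)) and angle between block's own z axis and vertical below 0.1 rad and height (world z) of block below 0.006 m and angle between the y axis of block and the y axis of panel, either way round below 0.25 rad and x of block in the frame of board below -0.04 m and contact force between block and the fingers below 0.05 N and linear speed of block below 0.02 m/s), for 0.2 s.
At the end, for the whole second after the job is handed in: All released: jar upright in the empty compartment within 30 mm of its middle; canvas in bay within 17 mm of its middle, foot on table, back on board, face out, 8-30 deg from upright, square within 10 deg; block upright, centre within 34 mm of the foot's front middle, parallel within 14 deg (all of step 1 and all of step 3 and all of step 4); the robot touches nothing.
It fails at once if a neighbouring canvas is shifted by more than 25 mm or tipped by more than 14 deg (distance of any of canvas_a, canvas_b from where it was at the start of the episode above 0.025 m or angle between any of canvas_a, canvas_b's own z axis and vertical above 0.25 rad).
It fails at once if the jar is tipped over (angle between jar's own z axis and vertical above 0.8 rad).
It also fails if it takes over 72 s, if anything falls off the work surface, if the arm or the gripper's body presses on something with over 40 N, if the wrist force passes 120 N, or if a joint passes its speed limit or range.

ROBOT

A 6-joint arm with a two-finger parallel gripper is mounted at the origin on the work surface. World frame = base frame: x ahead of the robot, y to its left, z up, the work surface at z = 0. Lengths are in mm, angles in degrees, forces in N, time in s.
With the tool pointing down it reaches from about 350 to 850 mm from the base axis. Payload 8.1 kg.
Tool frame: the origin (TCP) lies at the very end of the fingers, on their centre line; the grasp point (between the pads) lies 19 mm behind it; z points along the fingers, y is the line along which they close (so a half turn about z gives the same grasp; the last joint's range is limited). The gripper opens to 85 mm and grips with 20 to 120 N. Pads are 22 mm wide; open, the fingers measure 114 mm over their backs; the gripper's body (76 mm by 85 mm) begins 54 mm behind the grasp point. The pads swing forward as they close: fully open they stand 13 mm farther back than shut.
Start: joints at [59.164, 7.471, 85.268, -0, 87.261, -4.893], TCP at [262.471, 539.55, 231.292] pointing down, gripper open.
Joint ranges: [-169.43, 169.43], [-51.17, 129.36], [1.28, 143.12], [-76.62, 256.62], [0, 156.53], [-152.29, 152.29]. Speed limits (degrees/s): [136.94, 136.94, 159.86, 180, 180, 180].

INTERFACE

Orientations are given as [roll, pitch, yaw] about the fixed x, y, z axes, in that order (R = Rz(yaw) Ry(pitch) Rx(roll)).
In Python, from bench import * gives the robot as it stands.
- The arm moves only by the tool play_rows, never from a script. Its argument "increments" is a list of rows, each a list of 3 entries, a list of its own where there are three numbers: the gripper's target within -1 to 1 (fully open at 1, half-way at 0, shut at -1), then the shift along the tool's x, y, z in mm, then the turn about the tool's z in rad. A call has 1 to 12 rows; each row shifts and turns the commanded pose from where the row before left it, along the tool's axes as they then stand; what a row does not reach is not made up. A row lasts 1/12 s, in which the tool goes at most 41.7 mm and 7.16 degrees, less where a joint would pass 70% of its speed; a pose out of reach is approached as far as the arm can. A call is refused whole if a number of a shift passes 41.7 or a number of a turn 0.125, either way. A call with a gripper value outside its range is refused whole. The fingers move at their own pace and stop on an object; "force" is the grip in N (left out, the last holds). Time passes only in rows, so rows that do not move let the fingers close. It gives the time, the measured TCP pose, the force, the opening and the grip force at its end, in the units of the state.
- sense(): the state, without advancing time (a new reading comes with each control period).
- snapshot(name): name is "side" or "top"; returns a dict with "color" (384x512x3 uint8, red, green, blue), "intrinsics" (3x3 intrinsics, pixels), "world_from_camera" (4x4, takes a point from camera to world coordinates). Camera axes: x right, y down, z forward; pixel columns grow to the right and rows downward; lengths in mm; the calibration is good to about 2 mm. A picture is of the moment at which its call begins. There is no depth.
- hand_in(): hands the job in; it is judged then, once.
Trained networks look in a picture, given as the dict that the camera call returned (one of the last four; its "shot" number tells which), for a name from the list of things; names that differ only in an ending like _2 or _b are one class to them, and where a whole thing is asked for, a point or a joint stands for the part that bears it (a point fixed in the world has none). Each returns a list of dicts, best first, with "p" (0 to 1); they miss things now and then, are a little off and sometimes report something else, mostly with a low value. They report only what shows in the picture. A call takes as long as a camera call.
- find_in(query, picture): "xyz" ([x, y, z] in mm, in the coordinates of the camera as it stood for that picture, good to about 4 mm: the middle of the surface that is visible of it).
- regions_of(query, picture): "mask" (384x512 bool, what is visible of it).
- pinpoint(query, picture): "xyz" ([x, y, z] in mm, in the coordinates of the camera as it stood for that picture, good to about 4 mm: a listed point, or the origin of a listed thing).
The state is a dict: "time": time; "joint_pos": joint angles; "qd": joint speeds; "joint_efforts": joint torques, N m; "tool_pos": TCP position; "tcp_rot": TCP orientation; "ft_force": force on the tool from outside, world axes, zero at the start; "wrist_torque": the same for the moment, N m; "finger_gap": finger opening in mm; "grip_force": force on a finger pad.
Only numpy, scipy, OpenCV 4.12 (cv2) and the standard library are available. Lean on these libraries where they do the work, as an engineer would, in place of code of your own. Each camera call takes 0.05 s, during which the arm holds its last target. There are 200 camera calls.

## Working session

There is one attempt and no reset: what is moved stays moved. The work goes in short steps, Python scripts to look and compute and a tool call to move; the robot and the scene stay as the last step left them, time stands still between calls to the robot, and variables do not carry over. Pictures are saved under pics/ and viewed, at most 14 in all, crops included, and the job is handed in when it is done.

Besides the shell and the picture viewer there is one more tool, called after "Emit:" by a JSON object that holds its "op" and its "data", one argument or row to a line. play_rows: Moves the arm, as the interface text tells. Its arguments: {"type":"object","properties":{"increments":{"type":"array","items":{"type":"array"}},"force":{"type":"number"}},"required":["increments"]}

```bash
mkdir -p pics; cat > h.py <<'E'
from bench import *
import numpy as np, cv2
def w(s,p):
    T=np.array(s["world_from_camera"]); return T[:3,:3]@np.array(p)+T[:3,3]
def loc(f,names,snaps,n=2):
    for q in names:
        for k,s in snaps.items():
            r=f(q,s)
            print(q,k,[(np.round(w(s,d["xyz"])).astype(int).tolist(),round(d["p"],2)) for d in r[:n]])
def grab(*k): return {n:snapshot(n) for n in k}
def save(s,name,box=None,sc=1):
    im=s["color"][:,:,::-1]
    if box: im=im[box[1]:box[3],box[0]:box[2]]
    cv2.imwrite("pics/"+name,cv2.resize(im,None,fx=sc,fy=sc))
def base(mask,s,z):
    """pixels of mask -> world points on plane z"""
    T=np.array(s["world_from_camera"]);K=np.array(s["intrinsics"])
    v,u=np.nonzero(mask); d=T[:3,:3]@np.linalg.inv(K)@np.vstack([u,v,np.ones_like(u)])
    return (T[:3,3:]+d*((z-T[2,3])/d[2])).T
def rect(q,s,z):
    r=regions_of(q,s)
    if not r: print(q,"none"); return
    m=r[0]["mask"].astype(np.uint8); n,l,st,_=cv2.connectedComponentsWithStats(m)
    m=l==1+np.argmax(st[1:,4])
    c,sz,a=cv2.minAreaRect(base(m,s,z)[:,:2].astype(np.float32)); print("rect",q,np.round(c,1),np.round(sz,1),round(a,1),round(r[0]["p"],2))
def st():
    s=sense(); print({k:np.round(s[k],1).tolist() for k in("time","tool_pos","tcp_rot","ft_force","finger_gap","grip_force","joint_pos")})
E
python3 - <<'E'
from h import *
S=grab("side","top")
for k in S: save(S[k],k+"0.png",sc=1.5); print(k,np.round(np.array(S[k]["world_from_camera"]),2).tolist(), S[k]["intrinsics"])
loc(pinpoint,["panel","panel_end0","panel_end1","board","bay0","bay1","bay2","jar","rest","rest_seat","block","tray","tray_free","canvas_a","canvas_b"],S)
rect("panel",S["top"],16); rect("block",S["top"],40); rect("jar",S["top"],80); rect("tray",S["top"],30)
rect("rest",S["top"],30); rect("board",S["top"],100)
st()
E
```

```text
side [[0.96, -0.21, 0.16, 306.25], [-0.27, -0.73, 0.63, -848.71], [-0.02, -0.65, -0.76, 1111.34], [0.0, 0.0, 0.0, 1.0]] [[465.68500265   0.         255.38724981]
 [  0.         465.68500265 191.12606329]
 [  0.           0.           1.        ]]
top [[-0.01, -0.99, 0.12, 393.73], [-1.0, 0.02, 0.01, 7.51], [-0.01, -0.12, -0.99, 1204.06], [0.0, 0.0, 0.0, 1.0]] [[390.48866479   0.         257.86442531]
 [  0.         390.48866479 195.36588599]
 [  0.           0.           1.        ]]
panel side [([502, -353, -5], 0.82)]
panel top [([500, -350, 0], 0.71)]
panel_end0 side [([531, -419, 11], 0.93), ([466, -283, 15], 0.8)]
panel_end0 top [([533, -419, 15], 0.69), ([466, -286, 20], 0.55)]
panel_end1 side [([531, -419, 11], 0.93), ([466, -283, 15], 0.8)]
panel_end1 top [([533, -419, 15], 0.69), ([466, -286, 20], 0.55)]
board side [([539, 186, -5], 0.7)]
board top [([533, 189, 0], 0.7)]
bay0 side [([538, 185, -5], 0.68)]
bay0 top [([466, -285, 17], 0.33)]
bay1 side [([538, 185, -5], 0.68)]
bay1 top [([466, -285, 17], 0.33)]
bay2 side [([538, 185, -5], 0.68)]
bay2 top [([466, -285, 17], 0.33
[... 535 characters left out ...]
6), ([434, 128, -3], 0.72)]
canvas_a top [([635, 126, -1], 0.89), ([432, 127, 1], 0.84)]
canvas_b side [([636, 124, -1], 0.86), ([434, 128, -3], 0.72)]
canvas_b top [([635, 126, -1], 0.89), ([432, 127, 1], 0.84)]
rect panel [ 498.7 -348.3] [ 59.3 151.7] 25.5 0.9
rect block [642.7 -81.2] [62.1 36.2] 12.5 0.57
rect jar [531.2 124.2] [55.4 52.6] 89.1 0.74
rect tray [483.4 428.3] [210.  118.5] 6.0 0.9
rect rest [463.4 -61.4] [136.7  58.8] 82.2 0.75
rect board [537.3 183.9] [ 33.2 135.1] 88.4 0.57
{'time': 1.9, 'tool_pos': [262.5, 539.5, 231.3], 'tcp_rot': [-180.0, 0.0, 154.1], 'ft_force': [-0.8, -0.1, -0.5], 'finger_gap': 85.2, 'grip_force': 0.0, 'joint_pos': [59.2, 7.5, 85.3, -0.0, 87.3, -4.9]}
```

View pics/top0.png

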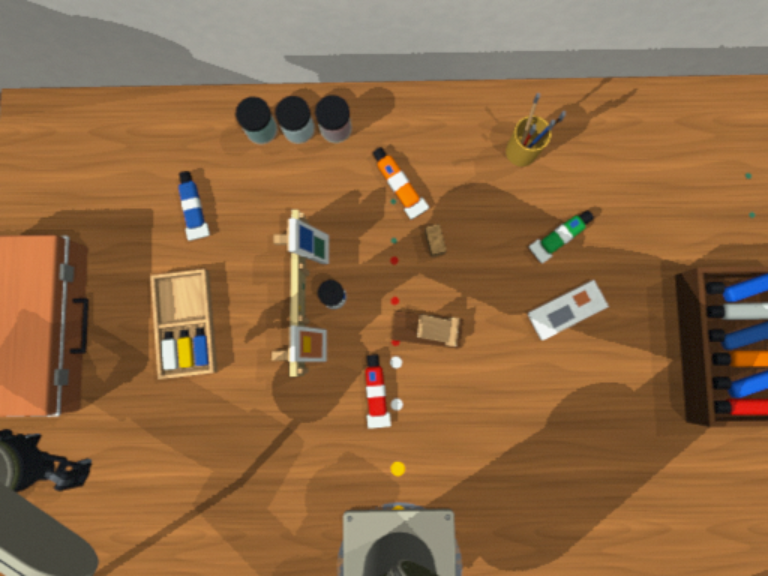

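View pics/side0.png

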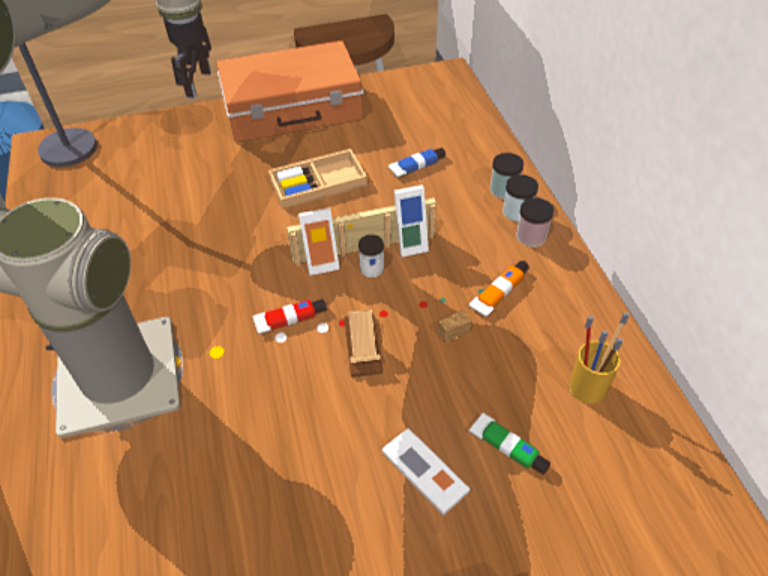

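Emit:
{"op": "play_rows", "data": {
  "increments": [
    [1, [0, 0, 0], 0.1241],
    [1, [0, 0, 0], 0.1241],
    [1, [0, 0, 0], 0.1241],
    [1, [0, 0, 0], 0.1241],
    [1, [0, 0, 0], 0.1241],
    [1, [0, 0, 0], 0.1241],
    [1, [0, 0, 0], 0.1241],
    [1, [0, 0, 0], 0.1241],
    [1, [0, 0, 0], 0.1241],
    [1, [-31.7, 21.1, 0], 0],
    [1, [-31.7, 21.1, 0], 0],
    [1, [-31.7, 21.1, 0], 0]
  ],
  "force": 40
}}

```text
time: 2.9
tool_pos: [326.0, 443.7, 231.1]
tcp_rot: [180.0, 0.0, 90.2]
ft_force: [1.1, 1.4, 0.4]
finger_gap: 85.3
grip_force: 0.0
```

Emit:
{"op": "play_rows", "data": {
  "increments": [
    [1, [-31.7, 21.1, 0], 0],
    [1, [-31.7, 21.1, 0], 0],
    [1, [-31.7, 21.1, 0], 0],
    [1, [-31.7, 21.1, 0], 0],
    [1, [-31.7, 21.1, 0], 0],
    [1, [-31.7, 21.1, 0], 0],
    [1, [-31.7, 21.1, 0], 0],
    [1, [-31.7, 21.1, 0], 0],
    [1, [-31.7, 21.1, 0], 0],
    [1, [-31.7, 21.1, 0], 0],
    [1, [0, 0, 0], 0],
    [1, [0, 0, 0], 0]
  ]
}}

```text
time: 3.9
tool_pos: [538.0, 125.7, 231.1]
tcp_rot: [-180.0, 0.0, 89.8]
ft_force: [-1.1, -0.2, -0.0]
finger_gap: 85.3
grip_force: 0.0
```

Emit:
{"op": "play_rows", "data": {
  "increments": [
    [1, [1, -1, 37], 0],
    [1, [0, 0, 37], 0],
    [1, [0, 0, 37], 0],
    [1, [0, 0, 37], 0],
    [1, [0, 0, 38], 0],
    [1, [0, 0, 0], 0],
    [-1, [0, 0, 0], 0],
    [-1, [0, 0, 0], 0],
    [-1, [0, 0, 0], 0],
    [-1, [0, 0, 0], 0],
    [-1, [0, 0, 0], 0],
    [-1, [0, 0, 0], 0]
  ]
}}

```text
time: 4.9
tool_pos: [538.5, 129.4, 48.9]
tcp_rot: [179.7, -0.1, 90.1]
ft_force: [-3.3, 1.4, 9.4]
finger_gap: 51.1
grip_force: 40.9
```

Emit:
{"op": "play_rows", "data": {
  "increments": [
    [-1, [0, 0, -40], 0],
    [-1, [0, 0, -40], 0],
    [-1, [0, 0, -40], 0],
    [-1, [0, 0, -40], 0],
    [-1, [38.5, -0.4, 0], 0],
    [-1, [38.5, -0.4, 0], 0],
    [-1, [38.5, -0.4, 0], 0],
    [-1, [38.5, -0.4, 0], 0],
    [-1, [38.5, -0.4, 0], 0],
    [-1, [38.5, -0.4, 0], 0],
    [-1, [38.5, -0.4, 0], 0],
    [-1, [38.5, -0.4, 0], 0]
  ]
}}

```text
time: 5.9
tool_pos: [532.7, 439.0, 207.3]
tcp_rot: [179.9, -0.1, 90.1]
ft_force: [0.7, -0.1, -2.6]
finger_gap: 51.0
grip_force: 43.3
```

Emit:
{"op": "play_rows", "data": {
  "increments": [
    [-1, [0, 0, 0], 0],
    [-1, [0, 0, 38], 0],
    [-1, [0, 0, 38], 0],
    [-1, [0, 0, 38], 0],
    [-1, [0, 0, 30], 0],
    [-1, [0, 0, 6], 0],
    [-1, [0, 0, 0], 0],
    [-1, [0, 0, 2], 0],
    [-1, [0, 0, 0], 0]
  ]
}}

```text
time: 6.65
tool_pos: [533.6, 437.1, 54.8]
tcp_rot: [179.9, -0.1, 90.1]
ft_force: [0.5, -0.3, -2.7]
finger_gap: 50.8
grip_force: 42.7
```

Emit:
{"op": "play_rows", "data": {
  "increments": [
    [-1, [0, 0, 2], 0],
    [-1, [0, 0, 1], 0],
    [-1, [0, 0, 0], 0]
  ]
}}

```text
time: 6.9
tool_pos: [533.6, 437.5, 52.3]
tcp_rot: [179.9, -0.1, 90.1]
ft_force: [-0.8, -0.4, 5.0]
finger_gap: 50.8
grip_force: 43.1
```

Emit:
{"op": "play_rows", "data": {
  "increments": [
    [1, [0, 0, 0], 0],
    [1, [0, 0, 0], 0],
    [1, [0, 0, 0], 0],
    [1, [0, 0, -30], 0],
    [1, [0, 0, -40], 0],
    [1, [0, 0, -40], 0],
    [1, [0, 0, -40], 0],
    [1, [-40.8, -1, 0], 0],
    [1, [-40.8, -1, 0], 0],
    [1, [-40.8, -1, 0], 0],
    [1, [-40.8, -1, 0], 0],
    [1, [-40.8, -1, 0], 0]
  ],
  "force": 60
}}

```text
time: 7.9
tool_pos: [527.5, 231.0, 200.4]
tcp_rot: [180.0, 0.0, 90.1]
ft_force: [0.8, -0.4, -0.0]
finger_gap: 85.1
grip_force: 0.0
```

Emit:
{"op": "play_rows", "data": {
  "increments": [
    [1, [-40.8, -1, 0], 0],
    [1, [-40.8, -1, 0], 0],
    [1, [-40.8, -1, 0], 0],
    [1, [-40.8, -1, 0], 0],
    [1, [-40.8, -1, 0], 0],
    [1, [-40.8, -1, 0], 0],
    [1, [-40.8, -1, 0], 0],
    [1, [-40.8, -1, 0], 0],
    [1, [-40.8, -1, 0], 0],
    [1, [-40.8, -1, 0], 0],
    [1, [-40.8, -1, 0], 0],
    [1, [-40.8, -1, 0], 0]
  ]
}}

```text
time: 8.9
tool_pos: [516.0, -259.0, 200.5]
tcp_rot: [180.0, 0.0, 90.1]
ft_force: [0.7, 0.2, 0.8]
finger_gap: 85.9
grip_force: 0.0
```

Emit:
{"op": "play_rows", "data": {
  "increments": [
    [1, [-40.8, -1, 0], 0],
    [1, [-40.8, -1, 0], 0],
    [1, [-40.8, -1, 0], 0],
    [1, [0, 0, 0], -0.1112],
    [1, [0, 0, 0], -0.1112],
    [1, [0, 0, 30], -0.1112],
    [1, [0, 0, 30], -0.1114],
    [1, [0, 0, 0], 0],
    [1, [0, 0, 0], 0]
  ]
}}

```text
time: 9.65
tool_pos: [512.1, -378.1, 138.1]
tcp_rot: [-179.9, -0.3, 115.4]
ft_force: [-0.4, -0.4, 1.1]
finger_gap: 85.5
grip_force: 0.0
```

```bash
python3 - <<'E'
from h import *
S=grab("side","top")
loc(pinpoint,["panel","jar"],S); 
loc(pinpoint,["panel_end0"],S)
rect("panel",S["top"],16); st()
E
```

```text
panel side [([503, -352, -4], 0.65)]
panel top [([503, -352, -4], 0.8)]
jar side [([531, 438, 4], 0.69)]
jar top [([534, 435, 4], 0.77)]
panel_end0 side [([530, -420, 10], 0.97), ([467, -285, 16], 0.57)]
panel_end0 top [([469, -286, 19], 0.86), ([532, -419, 17], 0.63)]
rect panel [ 499.1 -347.7] [ 63.3 155.5] 25.5 0.92
{'time': 10.1, 'tool_pos': [514.0, -379.5, 141.3], 'tcp_rot': [180.0, 0.1, 115.5], 'ft_force': [-0.2, -0.6, -0.1], 'finger_gap': 85.5, 'grip_force': 0.0, 'joint_pos': [-41.0, 16.5, 84.5, -0.0, 78.9, -66.6]}
```

Emit:
{"op": "play_rows", "data": {
  "increments": [
    [1, [0, 0, 35], 0],
    [1, [0, 0, 35], 0],
    [1, [0, 0, 35], 0],
    [1, [0, 0, 24], 0],
    [1, [0, 0, 5], 0],
    [1, [0, 0, 0], 0],
    [1, [0, 0, 0], 0]
  ]
}}

```text
time: 10.68
tool_pos: [514.3, -379.9, 7.7]
tcp_rot: [180.0, 0.1, 115.6]
ft_force: [0.9, -0.4, 0.8]
finger_gap: 85.5
grip_force: 0.0
```

Emit:
{"op": "play_rows", "data": {
  "increments": [
    [1, [0, 0, 4], 0],
    [1, [0, 0, 0], 0],
    [-1, [0, 0, 0], 0],
    [-1, [0, 0, 0], 0],
    [-1, [0, 0, 0], 0],
    [-1, [0, 0, 0], 0],
    [-1, [0, 0, 0], 0],
    [-1, [0, 0, 0], 0]
  ]
}}

```text
time: 11.35
tool_pos: [514.4, -380.0, 3.9]
tcp_rot: [179.9, 0.1, 115.6]
ft_force: [-0.1, 1.6, 5.8]
finger_gap: 58.3
grip_force: 64.8
```

Emit:
{"op": "play_rows", "data": {
  "increments": [
    [-1, [0, 0, -20], 0],
    [-1, [0, 0, -40], 0],
    [-1, [0, 0, -40], 0],
    [-1, [0, 0, -40], 0],
    [-1, [0, 0, -30], 0],
    [-1, [0, 0, 0], 0],
    [-1, [0, 0, 0], 0]
  ]
}}

```text
time: 11.93
tool_pos: [515.0, -380.5, 175.8]
tcp_rot: [179.9, 0.3, 115.6]
ft_force: [0.2, -0.4, -2.1]
finger_gap: 58.2
grip_force: 64.7
```

```bash
python3 - <<'E'
from h import *
S=grab("side","top")
loc(pinpoint,["panel","panel_end0"],S)
st(); save(S["side"],"s1.png",(220,250,380,384),4)
E
```

```text
panel side [([503, -352, 167], 0.91)]
panel top [([503, -352, 169], 0.6)]
panel_end0 side [([466, -286, 186], 0.92), ([535, -419, 185], 0.66)]
panel_end0 top [([465, -287, 188], 0.83), ([534, -418, 189], 0.57)]
{'time': 12.2, 'tool_pos': [512.7, -378.5, 170.0], 'tcp_rot': [-179.9, -0.2, 115.6], 'ft_force': [-0.2, -0.5, -0.8], 'finger_gap': 57.9, 'grip_force': 64.7, 'joint_pos': [-41.0, 15.3, 82.8, 0.0, 82.1, -66.6]}
```

View pics/s1.png

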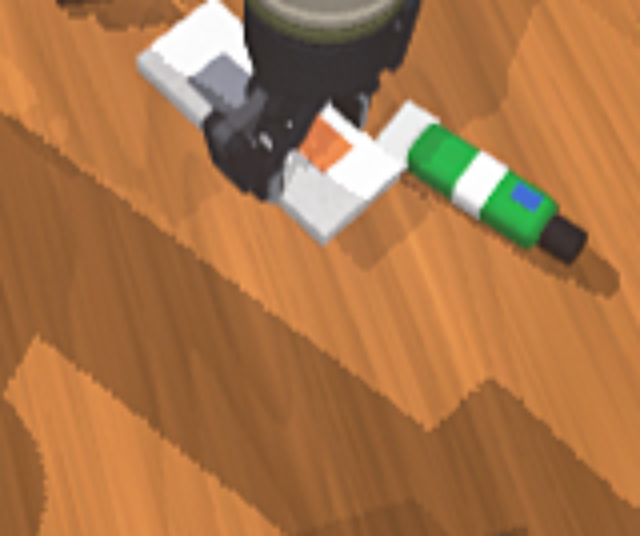

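Emit:
{"op": "play_rows", "data": {
  "increments": [
    [-1, [0, 0, 0], 0.119],
    [-1, [0, 0, 0], 0.119],
    [-1, [0, 0, 0], 0.119],
    [-1, [0, 0, 0], 0.119],
    [-1, [0, 0, 0], 0.119],
    [-1, [0, 0, 0], 0]
  ]
}}

```text
time: 12.73
tool_pos: [513.1, -378.9, 171.0]
tcp_rot: [-179.9, -0.1, 81.1]
ft_force: [0.2, 0.1, -1.5]
finger_gap: 57.8
grip_force: 64.7
```

Emit:
{"op": "play_rows", "data": {
  "increments": [
    [-1, [35.7, -11.8, 0], 0],
    [-1, [35.7, -11.8, 0], 0],
    [-1, [35.7, -11.8, 0], 0],
    [-1, [35.7, -11.8, 0], 0],
    [-1, [35.7, -11.8, 0], 0],
    [-1, [35.7, -11.8, 0], 0],
    [-1, [35.7, -11.8, 0], 0],
    [-1, [35.7, -11.8, 0], 0],
    [-1, [0, 0, 0], 0],
    [-1, [0, 0, 0], 0]
  ]
}}

```text
time: 13.57
tool_pos: [462.1, -80.9, 171.9]
tcp_rot: [-180.0, -0.0, 81.9]
ft_force: [0.1, -0.6, -2.2]
finger_gap: 58.3
grip_force: 64.7
```

```bash
python3 - <<'E'
from h import *
S=grab("side","top")
loc(pinpoint,["panel","panel_end0","rest","rest_seat"],S)
for i in range(3): st()
save(S["side"],"s2.png",(170,150,330,284),4)
E
```

```text
panel side [([467, -48, 166], 0.7)]
panel top [([467, -52, 168], 0.86)]
panel_end0 side [([457, -124, 177], 0.85)]
panel_end0 top [([536, 433, 7], 0.59), ([477, 24, 185], 0.55)]
rest side [([463, -67, -3], 0.83)]
rest top [([466, -67, 0], 0.51), ([533, 435, 7], 0.35)]
rest_seat side []
rest_seat top [([534, 434, 2], 0.22)]
{'time': 14.1, 'tool_pos': [462.6, -83.4, 172.2], 'tcp_rot': [-180.0, -0.0, 81.4], 'ft_force': [0.5, 0.5, -1.2], 'finger_gap': 58.3, 'grip_force': 64.7, 'joint_pos': [-16.5, -11.0, 109.6, -0.0, 81.4, -7.9]}
{'time': 14.1, 'tool_pos': [462.6, -83.4, 172.2], 'tcp_rot': [-180.0, -0.0, 81.4], 'ft_force': [0.5, 0.5, -1.2], 'finger_gap': 58.3, 'grip_force': 64.7, 'joint_pos': [-16.5, -11.0, 109.6, -0.0, 81.4, -7.9]}
{'time': 14.1, 'tool_pos': [462.6, -83.4, 172.2], 'tcp_rot': [-180.0, -0.0, 81.4], 'ft_force': [0.5, 0.5, -1.2], 'finger_gap': 58.3, 'grip_force': 64.7, 'joint_pos': [-16.5, -11.0, 109.6, -0.0, 81.4, -7.9]}
```

View pics/s2.png

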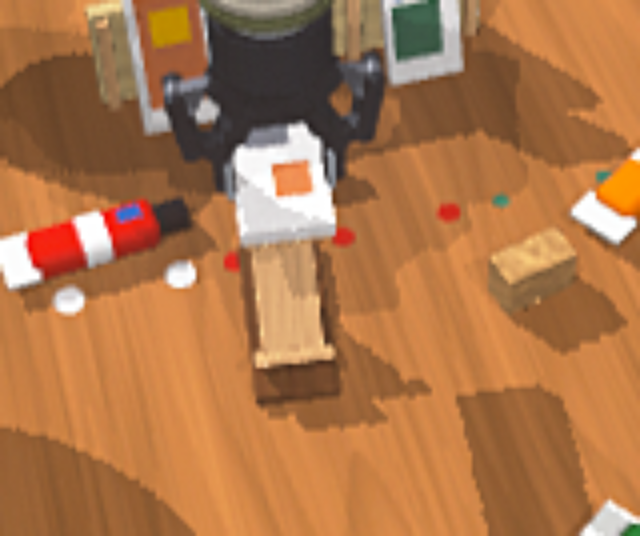

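Emit:
{"op": "play_rows", "data": {
  "increments": [
    [-1, [0, 0, 35], 0],
    [-1, [0, 0, 35], 0],
    [-1, [0, 0, 13], 0],
    [-1, [0, 0, 0], 0],
    [-1, [0, 0, 2], 0],
    [-1, [0, 0, 2], 0],
    [-1, [0, 0, 2], 0],
    [-1, [0, 0, 0], 0]
  ]
}}

```text
time: 14.73
tool_pos: [463.0, -83.4, 84.9]
tcp_rot: [180.0, 0.0, 81.5]
ft_force: [-9.4, -1.8, 14.0]
finger_gap: 58.1
grip_force: 71.7
```

Emit:
{"op": "play_rows", "data": {
  "increments": [
    [-1, [0, 0, 0], 0],
    [-1, [-0.5, 0, 3], 0],
    [-1, [0, 0, 3], 0],
    [-1, [0.3, 0, 3], 0],
    [-1, [0.5, 0, 3], 0],
    [-1, [0, 0, 0], 0]
  ],
  "force": 20
}}

```text
time: 15.23
tool_pos: [463.7, -85.3, 73.8]
tcp_rot: [179.8, 0.3, 81.5]
ft_force: [-9.2, -11.8, 17.4]
finger_gap: 58.0
grip_force: 78.1
```

```bash
python3 - <<'E'
from h import *
S=grab("side","top")
loc(pinpoint,["panel","panel_end0"],S)
st()
save(S["side"],"s3.png",(170,150,330,284),4)
E
```

```text
panel side [([470, -49, 85], 0.83)]
panel top [([473, -52, 91], 0.7)]
panel_end0 side [([460, -120, 65], 0.63)]
panel_end0 top [([478, 7, 146], 0.82)]
{'time': 15.5, 'tool_pos': [463.7, -85.3, 73.9], 'tcp_rot': [179.8, 0.2, 81.5], 'ft_force': [-8.5, -11.9, 14.5], 'finger_gap': 57.9, 'grip_force': 77.9, 'joint_pos': [-16.5, -4.9, 114.9, -0.2, 69.8, -7.9]}
```

View pics/s3.png

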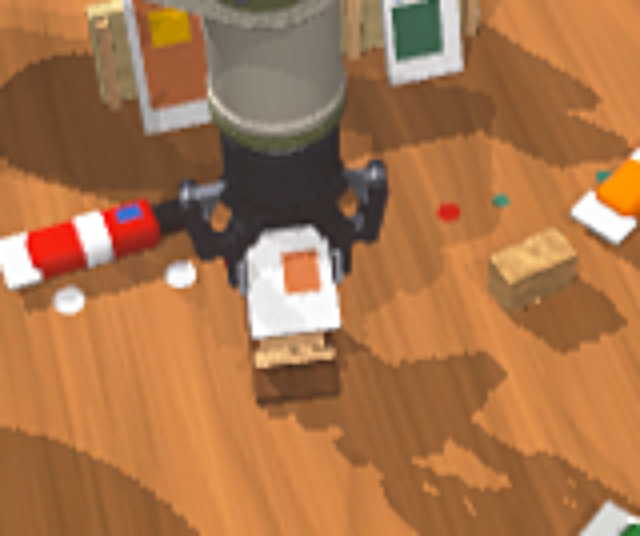

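Emit:
{"op": "play_rows", "data": {
  "increments": [
    [-1, [0.8, 0, 3], 0],
    [-1, [1.2, 0, 3], 0],
    [-1, [1.5, 0, 3], 0],
    [-1, [1, 0, 2], 0],
    [-1, [0, 0, 0], 0],
    [-1, [0, 0, 0], 0]
  ]
}}

```text
time: 16.03
tool_pos: [464.4, -82.5, 62.9]
tcp_rot: [179.8, 0.4, 81.5]
ft_force: [-10.1, -21.5, 13.4]
finger_gap: 58.0
grip_force: 91.3
```

```bash
python3 - <<'E'
from h import *
S=grab("side","top")
loc(pinpoint,["panel","panel_end0"],S)
st()
E
```

```text
panel side [([471, -49, 87], 0.76)]
panel top [([470, -49, 92], 0.72)]
panel_end0 side [([461, -113, 43], 0.58)]
panel_end0 top [([434, 127, 3], 0.55), ([477, -8, 159], 0.49)]
{'time': 16.3, 'tool_pos': [464.4, -82.5, 62.9], 'tcp_rot': [179.8, 0.4, 81.4], 'ft_force': [-9.8, -21.9, 13.1], 'finger_gap': 57.9, 'grip_force': 91.3, 'joint_pos': [-16.0, -4.0, 115.3, -0.4, 68.4, -7.3]}
```

Emit:
{"op": "play_rows", "data": {
  "increments": [
    [1, [0, 0, 0], 0],
    [1, [0, 0, 0], 0],
    [1, [0, 0, 0], 0],
    [1, [0, 0, 0], 0],
    [1, [0, 0, 0], 0],
    [1, [0, 0, -15], 0],
    [1, [0, 0, -40], 0],
    [1, [0, 0, -40], 0],
    [1, [0, 0, -40], 0],
    [1, [0, 0, 0], 0]
  ],
  "force": 40
}}

```text
time: 17.17
tool_pos: [467.7, -79.0, 204.5]
tcp_rot: [179.2, 0.1, 81.5]
ft_force: [0.3, -0.1, 1.1]
finger_gap: 85.4
grip_force: 0.0
```

```bash
python3 - <<'E'
from h import *
S=grab("side","top")
loc(pinpoint,["panel","panel_end0","rest_seat"],S,3)
st()
save(S["side"],"s4.png",(170,150,330,284),4)
E
```

```text
panel side [([468, -57, 80], 0.94)]
panel top [([533, 436, 9], 0.71), ([465, -59, 83], 0.53)]
panel_end0 side [([472, -17, 145], 0.93), ([457, -123, 35], 0.63)]
panel_end0 top []
rest_seat side [([459, -111, 28], 0.52), ([636, 125, -1], 0.51)]
rest_seat top []
{'time': 17.6, 'tool_pos': [462.3, -77.7, 193.5], 'tcp_rot': [-179.8, -0.0, 81.5], 'ft_force': [1.0, 0.7, -1.1], 'finger_gap': 85.7, 'grip_force': 0.0, 'joint_pos': [-15.8, -11.9, 108.1, 0.0, 84.0, -7.3]}
```

View pics/s4.png

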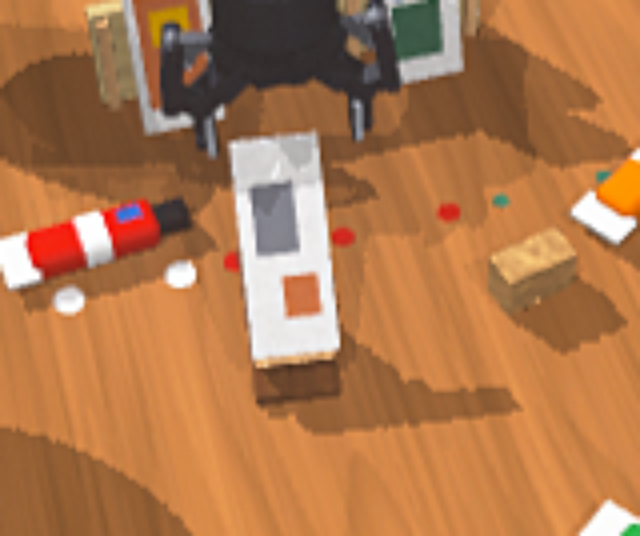

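Emit:
{"op": "play_rows", "data": {
  "increments": [
    [1, [27, 0.4, 0], 0],
    [1, [27, 0, 0], 0],
    [1, [0, 0, 0], 0],
    [1, [0, 0, 35], 0],
    [1, [0, 0, 35], 0],
    [1, [0, 0, 9], 0],
    [1, [0, 0, 0], 0],
    [1, [0, 0, 0], 0]
  ],
  "force": 30
}}

```text
time: 18.23
tool_pos: [471.3, -24.9, 116.4]
tcp_rot: [-179.9, 0.0, 81.5]
ft_force: [0.9, 0.5, 0.8]
finger_gap: 85.3
grip_force: 0.0
```

Emit:
{"op": "play_rows", "data": {
  "increments": [
    [-1, [0, 0, 0], 0],
    [-1, [0, 0, 0], 0],
    [-1, [0, 0, 0], 0],
    [-1, [0, 0, 0], 0],
    [-1, [0, 0, 0], 0],
    [-1, [0, 0, 0], 0]
  ],
  "force": 30
}}

```text
time: 18.73
tool_pos: [473.2, -25.1, 118.6]
tcp_rot: [179.8, 0.0, 81.5]
ft_force: [0.0, 0.7, 6.5]
finger_gap: 59.2
grip_force: 31.7
```

Emit:
{"op": "play_rows", "data": {
  "increments": [
    [-1, [-4, 0, -2.7], 0],
    [-1, [-4, 0, -3.3], 0],
    [-1, [-4, 0, -4], 0],
    [-1, [-7, 0, -6], 0],
    [-1, [-7, 0, -5.3], 0],
    [-1, [-8, 0, -4.8], 0],
    [-1, [-8, 0, -4], 0],
    [-1, [-7.5, 0, -3], 0],
    [-1, [-7, 0, -2.4], 0],
    [-1, [0, 0, 0], 0]
  ]
}}

```text
time: 19.57
tool_pos: [463.3, -82.3, 152.3]
tcp_rot: [180.0, 0.0, 81.4]
ft_force: [-0.4, 1.0, -1.1]
finger_gap: 59.6
grip_force: 33.1
```

```bash
python3 - <<'E'
from h import *
S=grab("side","top")
loc(pinpoint,["panel","panel_end0"],S,3)
st()
save(S["side"],"s5.png",(170,150,330,284),4)
E
```

```text
panel side [([465, -112, 110], 0.65)]
panel top [([460, -109, 113], 0.52)]
panel_end0 side [([453, -169, 60], 0.83), ([460, -73, 182], 0.56), ([538, 186, -1], 0.32)]
panel_end0 top [([450, -164, 68], 0.37)]
{'time': 19.9, 'tool_pos': [463.2, -80.3, 151.4], 'tcp_rot': [-180.0, -0.0, 81.5], 'ft_force': [-1.1, -0.0, -1.3], 'finger_gap': 59.3, 'grip_force': 33.1, 'joint_pos': [-16.1, -10.0, 110.9, 0.0, 79.1, -7.6]}
```

View pics/s5.png

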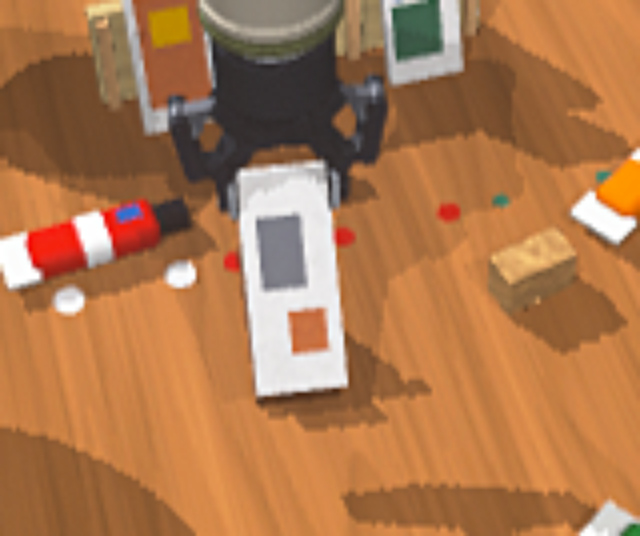

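Emit:
{"op": "play_rows", "data": {
  "increments": [
    [-1, [0, 0, -30], 0],
    [-1, [0, 0, -30], 0],
    [-1, [35.5, 0, 0], 0],
    [-1, [35.5, 0, 0], 0],
    [-1, [35.5, 0, 0], 0],
    [-1, [35.5, 0, 0], 0],
    [-1, [35.5, 0, 0], 0],
    [-1, [0, 0, 0], 0],
    [-1, [0, 0, 37], 0],
    [-1, [0, 0, 37], 0],
    [-1, [0, 0, 37], 0],
    [-1, [0, 0, 0], 0]
  ]
}}

```text
time: 20.87
tool_pos: [484.8, 94.9, 93.5]
tcp_rot: [-179.4, 0.1, 81.5]
ft_force: [-1.1, -0.7, -1.8]
finger_gap: 59.2
grip_force: 34.0
```

```bash
python3 - <<'E'
from h import *
S=grab("side","top")
loc(pinpoint,["panel","panel_end0","rest"],S,3)
st()
E
```

```text
panel side [([484, 70, 52], 0.62)]
panel top [([483, 69, 63], 0.6)]
panel_end0 side [([486, 104, 123], 0.92), ([474, 10, 9], 0.58), ([482, 67, 53], 0.53)]
panel_end0 top [([486, 105, 131], 0.81), ([477, 7, 15], 0.78)]
rest side [([465, -69, 0], 0.97)]
rest top [([467, -65, 0], 0.95)]
{'time': 21.3, 'tool_pos': [491.1, 95.0, 102.9], 'tcp_rot': [179.8, -0.0, 81.5], 'ft_force': [0.7, 0.7, -1.1], 'finger_gap': 59.4, 'grip_force': 34.0, 'joint_pos': [5.1, -2.4, 109.2, -0.0, 73.0, 13.6]}
```

Emit:
{"op": "play_rows", "data": {
  "increments": [
    [-1, [0, 0, 5], 0],
    [-1, [-1, 0, 3], 0],
    [-1, [-2, 0, 0], 0],
    [-1, [-2, 0, 0], 0],
    [-1, [-6, 0, -3.8], 0],
    [-1, [-6, 0, -4], 0],
    [-1, [-6, 0, -3.6], 0],
    [-1, [-5.5, 0, -2.6], 0],
    [-1, [-5.5, 0, -2.4], 0],
    [-1, [0, 0, 0], 0]
  ]
}}

```text
time: 22.1
tool_pos: [484.5, 60.4, 109.5]
tcp_rot: [-180.0, 0.0, 81.4]
ft_force: [1.0, 2.4, -0.1]
finger_gap: 59.2
grip_force: 33.1
```

```bash
python3 - <<'E'
from h import *
S=grab("side","top")
loc(pinpoint,["panel","panel_end0"],S,3)
st()
save(S["side"],"s6.png",(170,110,330,244),4)
E
```

```text
panel side [([478, 2, 3], 0.71), ([486, 51, 63], 0.68), ([477, 431, 5], 0.29)]
panel top [([484, 50, 69], 0.6), ([638, 127, -3], 0.55)]
panel_end0 side [([485, 70, 141], 0.58), ([478, 5, 2], 0.57), ([536, 185, -2], 0.34)]
panel_end0 top [([484, 68, 145], 0.4)]
{'time': 22.4, 'tool_pos': [484.4, 61.2, 108.8], 'tcp_rot': [-180.0, 0.0, 81.5], 'ft_force': [0.3, 0.7, -0.3], 'finger_gap': 59.1, 'grip_force': 33.0, 'joint_pos': [1.2, -4.5, 110.6, -0.0, 74.0, 9.7]}
```

View pics/s6.png

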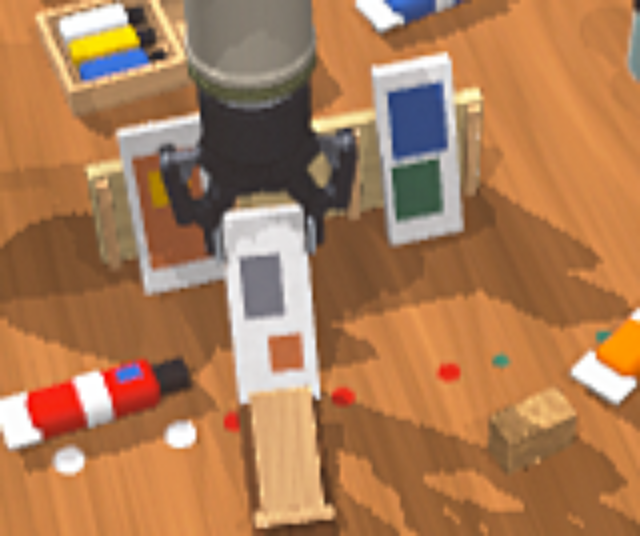

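Emit:
{"op": "play_rows", "data": {
  "increments": [
    [-1, [-6, 0, -2.5], 0],
    [-1, [-6, 0, -1.8], 0],
    [-1, [-6, 0, -1.4], 0],
    [-1, [-4, 0, -0.8], 0],
    [-1, [0, 0, 0], 0],
    [-1, [0, 0, -30], 0],
    [-1, [0, 0, -35], 0],
    [-1, [0, 0, -35], 0],
    [-1, [0, 0, 0], 0],
    [-1, [0, 0, 0], 0]
  ]
}}

```text
time: 23.23
tool_pos: [482.9, 38.9, 218.3]
tcp_rot: [179.7, 0.0, 81.4]
ft_force: [-0.4, 0.6, -1.7]
finger_gap: 59.0
grip_force: 33.6
```

```bash
python3 - <<'E'
from h import *
S=grab("side","top")
loc(pinpoint,["panel","panel_end0","board","canvas_a"],S,3)
st()
E
```

```text
panel side [([484, 41, 169], 0.71), ([460, -112, 30], 0.23)]
panel top [([484, 39, 173], 0.56), ([644, -84, -4], 0.17)]
panel_end0 side [([476, 3, 103], 0.78), ([485, 45, 253], 0.7)]
panel_end0 top []
board side [([538, 185, -4], 0.75)]
board top [([538, 188, 2], 0.75)]
canvas_a side [([438, 128, -5], 0.86), ([638, 124, 1], 0.67), ([482, 434, 1], 0.58)]
canvas_a top [([638, 126, -1], 0.84), ([433, 127, 2], 0.66)]
{'time': 23.7, 'tool_pos': [481.1, 39.5, 215.1], 'tcp_rot': [-179.9, 0.0, 81.5], 'ft_force': [0.9, 0.6, -1.0], 'finger_gap': 59.2, 'grip_force': 33.6, 'joint_pos': [-1.4, -10.5, 104.6, -0.0, 85.9, 7.1]}
```

Emit:
{"op": "play_rows", "data": {
  "increments": [
    [-1, [0, 0, 0], -0.068],
    [-1, [0, 0, 0], -0.068],
    [-1, [0, 0, 0], 0],
    [-1, [35.7, 13.2, 0], 0],
    [-1, [35.7, 13.2, 0], 0],
    [-1, [35.7, 13.2, 0], 0],
    [-1, [34.5, 13.2, 0], 0],
    [-1, [0, 0, 0], 0],
    [-1, [0, 0, 30], 0],
    [-1, [0, 0, 30], 0],
    [-1, [0, 0, 25], 0],
    [-1, [0, 0, 0], 0]
  ]
}}

```text
time: 24.73
tool_pos: [532.5, 179.1, 124.5]
tcp_rot: [-179.5, 0.2, 89.2]
ft_force: [-1.9, -0.1, -2.3]
finger_gap: 59.2
grip_force: 33.9
```

```bash
python3 - <<'E'
from h import *
S=grab("side","top")
loc(pinpoint,["panel","panel_end0","canvas_a","board"],S,3)
st()
save(S["side"],"s7.png",(170,90,330,224),4)
E
```

```text
panel side [([532, 179, 78], 0.84), ([536, 433, 4], 0.17)]
panel top [([535, 177, 88], 0.6)]
panel_end0 side [([532, 139, 12], 0.92)]
panel_end0 top [([534, 142, 20], 0.55)]
canvas_a side [([437, 128, -1], 0.8), ([634, 124, 1], 0.58)]
canvas_a top [([634, 125, -1], 0.8)]
board side [([537, 183, -6], 0.58)]
board top []
{'time': 25.2, 'tool_pos': [536.6, 180.6, 131.8], 'tcp_rot': [179.9, -0.0, 89.3], 'ft_force': [0.0, 0.3, -2.4], 'finger_gap': 59.5, 'grip_force': 33.8, 'joint_pos': [13.4, 6.1, 97.3, 0.0, 76.5, 14.2]}
```

View pics/s7.png

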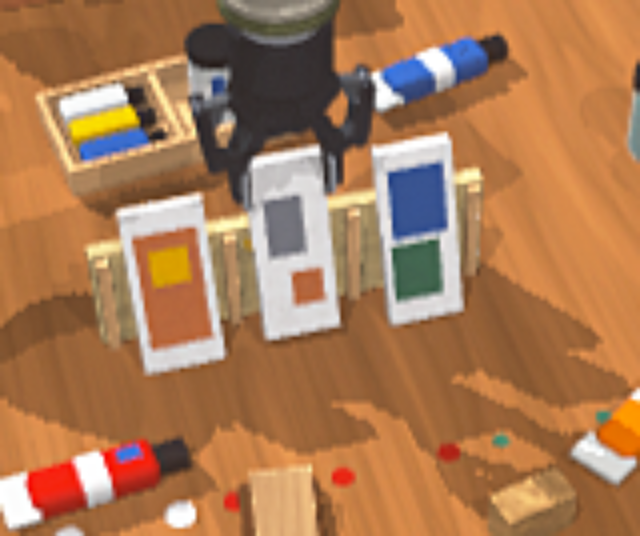

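Emit:
{"op": "play_rows", "data": {
  "increments": [
    [-1, [0, 0, 8], 0],
    [-1, [0, 0, 2], 0],
    [-1, [0, 0, 0], 0],
    [-1, [0, 0, 0], 0]
  ]
}}

```text
time: 25.57
tool_pos: [536.8, 179.0, 120.7]
tcp_rot: [179.9, 0.1, 89.2]
ft_force: [1.6, -7.1, 1.6]
finger_gap: 58.8
grip_force: 34.2
```

Emit:
{"op": "play_rows", "data": {
  "increments": [
    [-1, [-3, 0, 0], 0],
    [-1, [0, 0, 2], 0],
    [-1, [0, 0, 0], 0],
    [-1, [0, 0, 0], 0]
  ]
}}

```text
time: 25.9
tool_pos: [535.5, 177.4, 118.0]
tcp_rot: [-179.9, 0.0, 89.3]
ft_force: [-0.7, -1.2, -1.6]
finger_gap: 59.5
grip_force: 34.0
```

Emit:
{"op": "play_rows", "data": {
  "increments": [
    [-1, [0, 0, 2], 0],
    [-1, [0, 0, 1], 0],
    [-1, [0, 0, 0], 0],
    [-1, [0, 0, 0], 0]
  ]
}}

```text
time: 26.23
tool_pos: [536.2, 177.1, 115.8]
tcp_rot: [180.0, 0.0, 89.3]
ft_force: [1.1, -5.1, 1.6]
finger_gap: 59.1
grip_force: 34.3
```

Emit:
{"op": "play_rows", "data": {
  "increments": [
    [-1, [-2, 0, 1], 0],
    [-1, [0, 0, 1], 0],
    [-1, [0, 0, 0], 0],
    [-1, [0, 0, 0], 0]
  ]
}}

```text
time: 26.57
tool_pos: [535.8, 175.8, 113.6]
tcp_rot: [-180.0, -0.0, 89.3]
ft_force: [-0.2, 0.0, 0.4]
finger_gap: 59.1
grip_force: 34.2
```

```bash
python3 - <<'E'
from h import *
S=grab("side","top")
loc(pinpoint,["panel","panel_end0"],S,3)
st()
E
```

```text
panel side []
panel top [([538, 174, 70], 0.5)]
panel_end0 side [([534, 182, 147], 0.7), ([537, 135, 3], 0.7)]
panel_end0 top [([535, 136, 8], 0.64)]
{'time': 26.9, 'tool_pos': [535.9, 175.6, 113.7], 'tcp_rot': [-180.0, -0.0, 89.3], 'ft_force': [-0.2, -0.0, 0.0], 'finger_gap': 58.9, 'grip_force': 34.2, 'joint_pos': [12.9, 6.9, 98.5, 0.0, 74.6, 13.7]}
```

Emit:
{"op": "play_rows", "data": {
  "increments": [
    [0.7, [0, 0, 0], 0],
    [0.7, [0, 0, 0], 0],
    [0.7, [0, 0, 0], 0],
    [0.7, [0, 0, 0], 0],
    [0.7, [0, 0, -20], 0],
    [0.7, [0, 0, -40], 0],
    [0.7, [0, 0, -40], 0],
    [0.7, [0, 0, 0], 0],
    [0.7, [0, 0, 0], 0]
  ]
}}

```text
time: 27.62
tool_pos: [538.1, 175.9, 217.7]
tcp_rot: [179.6, -0.1, 89.3]
ft_force: [-0.2, -0.2, -0.3]
finger_gap: 72.7
grip_force: 0.0
```

```bash
python3 - <<'E'
from h import *
S=grab("side","top")
loc(pinpoint,["panel","panel_end0","canvas_a","block"],S,3)
rect("block",S["top"],40); rect("block",S["side"],40)
st()
save(S["side"],"s8.png",(170,90,330,224),4)
E
```

```text
panel side [([537, 176, 68], 0.74)]
panel top [([537, 172, 69], 0.56)]
panel_end0 side [([536, 136, 1], 0.91), ([536, 184, 148], 0.65)]
panel_end0 top [([537, 181, 153], 0.52), ([536, 139, 5], 0.46)]
canvas_a side [([637, 126, 2], 0.77), ([436, 129, 3], 0.58)]
canvas_a top [([635, 125, -3], 0.75)]
block side [([649, -85, -5], 0.69)]
block top [([645, -84, -2], 0.54)]
rect block [643.  -81.2] [62.9 34.6] 9.6 0.66
rect block [638.9 -98.4] [70.1 49.1] 14.6 0.71
{'time': 28.2, 'tool_pos': [535.8, 175.4, 213.4], 'tcp_rot': [-180.0, 0.0, 89.3], 'ft_force': [-0.5, -0.3, -0.7], 'finger_gap': 72.5, 'grip_force': 0.0, 'joint_pos': [12.9, 2.4, 92.5, -0.0, 85.1, 13.7]}
```

View pics/s8.png

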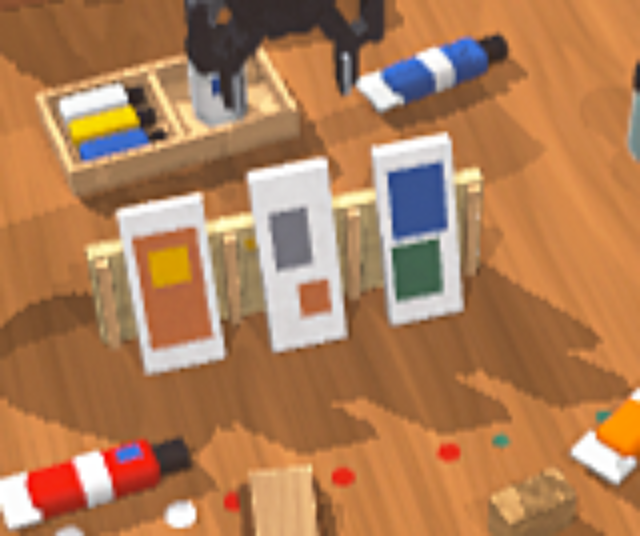

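Emit:
{"op": "play_rows", "data": {
  "increments": [
    [1, [-32.1, 14.1, 0], 0],
    [1, [-32.1, 14.1, 0], 0],
    [1, [-32.1, 14.1, 0], 0],
    [1, [-32.1, 14.1, 0], 0],
    [1, [-32.1, 14.1, 0], 0],
    [1, [-32.1, 14.1, 0], 0],
    [1, [-32.1, 14.1, 0], 0],
    [1, [-32.1, 14.1, 0], 0],
    [1, [0, 0, 35], -0.102],
    [1, [0, 0, 35], -0.102],
    [1, [0, 0, 35], 0],
    [1, [0, 0, 0], 0]
  ],
  "force": 40
}}

```text
time: 29.22
tool_pos: [639.9, -82.1, 99.4]
tcp_rot: [-179.3, -0.3, 100.9]
ft_force: [-2.4, 0.3, -1.9]
finger_gap: 85.4
grip_force: 0.0
```

```bash
python3 - <<'E'
from h import *
S=grab("side","top")
loc(pinpoint,["panel","panel_end0","block"],S,3)
st()
save(S["side"],"s9.png",(230,140,390,274),4)
E
```

```text
panel side [([539, 175, 65], 0.86)]
panel top [([537, 174, 70], 0.89), ([533, 437, 3], 0.52)]
panel_end0 side [([538, 135, 2], 0.67)]
panel_end0 top [([537, 134, 5], 0.77), ([542, 181, 150], 0.61)]
block side [([648, -81, -4], 0.84), ([483, 433, 2], 0.72)]
block top [([643, -88, -3], 0.38)]
{'time': 29.6, 'tool_pos': [647.0, -82.9, 111.6], 'tcp_rot': [179.8, 0.1, 101.0], 'ft_force': [0.1, 0.2, 0.5], 'finger_gap': 85.1, 'grip_force': 0.0, 'joint_pos': [-11.8, 19.8, 83.7, -0.0, 76.3, -22.8]}
```

View pics/s9.png

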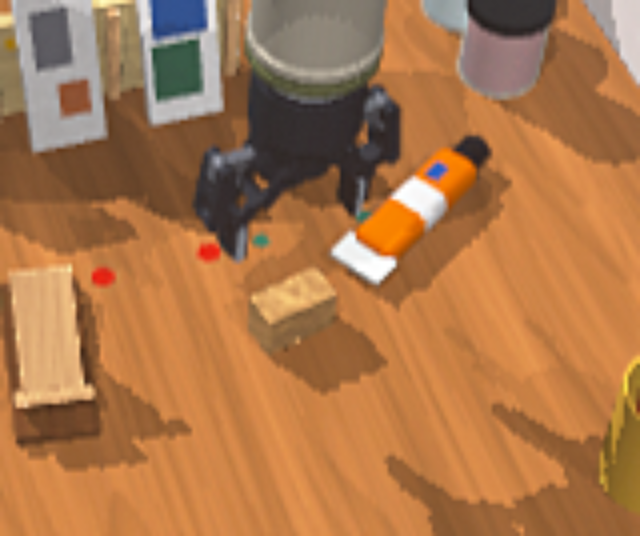

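Emit:
{"op": "play_rows", "data": {
  "increments": [
    [0.7, [0, 0, 30], 0],
    [0.7, [0, 0, 30], 0],
    [0.7, [0, 0, 28], 0],
    [0.7, [0, 0, 0], 0],
    [0.7, [0, 0, 0], 0],
    [-1, [0, 0, 0], 0],
    [-1, [0, 0, 0], 0],
    [-1, [0, 0, 0], 0],
    [-1, [0, 0, 0], 0],
    [-1, [0, 0, 0], 0]
  ]
}}

```text
time: 30.45
tool_pos: [647.7, -83.2, 23.9]
tcp_rot: [179.7, 0.1, 101.0]
ft_force: [-0.6, 0.3, 7.7]
finger_gap: 56.9
grip_force: 45.2
```

Emit:
{"op": "play_rows", "data": {
  "increments": [
    [-1, [0, 0, -35], 0],
    [-1, [0, 0, -35], 0],
    [-1, [0, 0, 0], 0.102],
    [-1, [0, 0, 0], 0.102],
    [-1, [32, -18.9, 0], 0],
    [-1, [32, -18.9, 0], 0],
    [-1, [32, -18.9, 0], 0],
    [-1, [32, -18.9, 0], 0],
    [-1, [32, -18.9, 0], 0],
    [-1, [31, -18.9, 0], 0],
    [-1, [0, 0, 0], 0],
    [-1, [0, 0, 0], 0]
  ]
}}

```text
time: 31.45
tool_pos: [534.0, 111.5, 91.8]
tcp_rot: [179.9, -0.0, 89.5]
ft_force: [0.2, 0.0, -1.7]
finger_gap: 57.0
grip_force: 44.2
```

```bash
python3 - <<'E'
from h import *
S=grab("side","top")
loc(pinpoint,["panel_end0","block"],S,3)
st()
E
```

```text
panel_end0 side [([535, 135, 1], 0.79), ([536, 187, 148], 0.5)]
panel_end0 top [([537, 136, 6], 0.71), ([538, 181, 150], 0.46)]
block side [([536, 110, 66], 0.81)]
block top []
{'time': 31.8, 'tool_pos': [535.1, 108.7, 90.9], 'tcp_rot': [180.0, 0.0, 89.2], 'ft_force': [0.3, -0.0, -1.9], 'finger_gap': 56.9, 'grip_force': 44.2, 'joint_pos': [6.1, 5.6, 102.4, -0.0, 72.0, 6.9]}
```

Emit:
{"op": "play_rows", "data": {
  "increments": [
    [-1, [0, 1, 33], 0],
    [-1, [0, 0, 30], 0],
    [-1, [0, 0, 3], 0],
    [-1, [0, 0, 0], 0],
    [-1, [4, 0, 0], 0],
    [-1, [4, 0, 0], 0],
    [-1, [0, 0, 1], 0],
    [-1, [0, 0, 0], 0],
    [-1, [0, 0, 0], 0]
  ]
}}

```text
time: 32.5
tool_pos: [535.7, 117.8, 24.0]
tcp_rot: [180.0, -0.0, 89.3]
ft_force: [0.5, 0.1, -1.9]
finger_gap: 56.8
grip_force: 47.3
```

Emit:
{"op": "play_rows", "data": {
  "increments": [
    [-1, [0, 0, 1], 0],
    [-1, [0, 0, 1], 0],
    [-1, [0, 0, 0], 0],
    [-1, [0, 0, 0], 0]
  ]
}}

```text
time: 32.83
tool_pos: [535.8, 117.7, 22.3]
tcp_rot: [180.0, -0.0, 89.3]
ft_force: [-1.2, 0.2, 5.2]
finger_gap: 56.8
grip_force: 48.1
```

```bash
python3 - <<'E'
from h import *
S=grab("side","top")
loc(pinpoint,["panel_end0","block"],S,3)
st()
E
```

```text
panel_end0 side [([535, 135, 0], 0.71), ([533, 185, 146], 0.43)]
panel_end0 top [([537, 136, 10], 0.61), ([540, 182, 150], 0.44)]
block side [([536, 118, -5], 0.57)]
block top [([538, 183, 151], 0.49)]
{'time': 33.1, 'tool_pos': [535.8, 117.7, 22.3], 'tcp_rot': [180.0, -0.0, 89.3], 'ft_force': [-2.8, -0.4, 5.4], 'finger_gap': 57.1, 'grip_force': 48.1, 'joint_pos': [7.0, 11.3, 104.1, 0.0, 64.6, 7.8]}
```

Emit:
{"op": "play_rows", "data": {
  "increments": [
    [-1, [1.5, 0, -0.5], 0],
    [-1, [0, 0, 0], 0],
    [0.6, [0, 0, 0], 0],
    [0.6, [0, 0, 0], 0],
    [0.6, [0, 0, 0], 0],
    [0.6, [0, 0, 0], 0],
    [0.6, [-3, 0, -25], 0],
    [0.6, [-15, 0, -35], 0],
    [0.6, [-35, 0, -20], 0],
    [0.6, [-35, 0, -20], 0],
    [0.6, [-35, 0, 0], 0],
    [0.6, [0, 0, 0], 0]
  ]
}}

```text
time: 34.13
tool_pos: [535.4, -9.3, 124.4]
tcp_rot: [179.8, 0.2, 89.1]
ft_force: [-0.5, 0.3, -0.3]
finger_gap: 68.1
grip_force: 0.0
```

```bash
python3 - <<'E'
from h import *
S=grab("side","top")
loc(pinpoint,["panel","panel_end0","block","jar","canvas_a"],S,3)
rect("block",S["top"],40)
st()
save(S["side"],"s10.png",(150,70,350,220),4)
E
```

```text
panel side [([535, 179, 68], 0.77), ([634, 123, 1], 0.39)]
panel top [([537, 173, 73], 0.95)]
panel_end0 side [([533, 184, 147], 0.85), ([538, 138, 1], 0.63)]
panel_end0 top [([537, 135, 7], 0.95), ([536, 185, 150], 0.91)]
block side [([539, 118, 0], 0.71), ([538, 135, 2], 0.36), ([463, -65, -4], 0.24)]
block top [([535, 118, -3], 0.47)]
jar side [([536, 437, 4], 0.44)]
jar top [([533, 435, 2], 0.86)]
canvas_a side [([638, 125, 0], 0.84), ([439, 130, 1], 0.75), ([537, 120, -4], 0.28)]
canvas_a top [([433, 129, 4], 0.77), ([635, 124, -1], 0.59)]
rect block [534.7 123.2] [24.7 58.9] 83.5 0.48
{'time': 34.8, 'tool_pos': [534.0, -3.5, 122.1], 'tcp_rot': [-180.0, 0.0, 89.3], 'ft_force': [-0.3, -0.5, 0.1], 'finger_gap': 68.2, 'grip_force': 0.0, 'joint_pos': [-5.9, 1.9, 102.9, -0.0, 75.3, -5.2]}
```

View pics/s10.png

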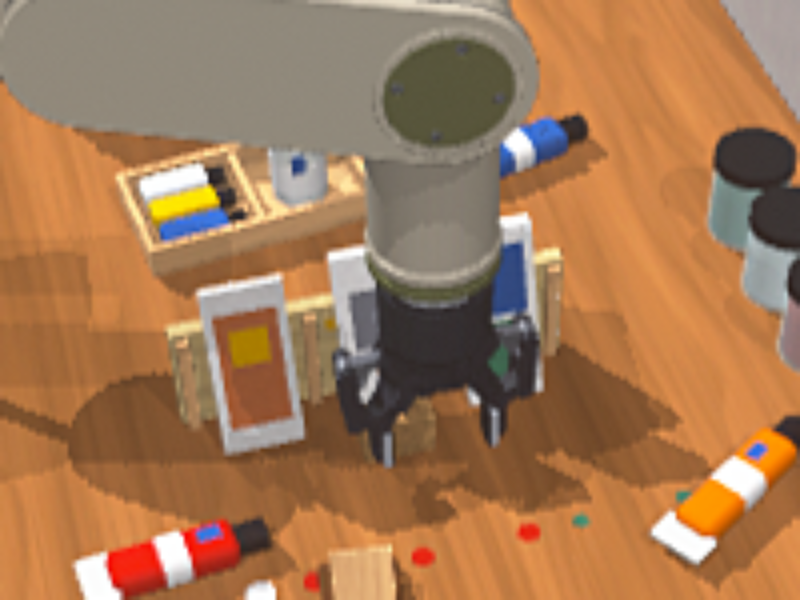

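```bash
python3 -c "
from bench import *
print(hand_in())"
```

```text
the job is handed in; nothing more can be done
None
```

The job is handed in (judge's verdict not shown): by the last pictures, the jar is upright in the empty tray compartment, the canvas leans in the middle bay at about 17° from upright, the cork block is at its foot, and the neighbouring canvases have not moved.

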